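# Square up a pile of wallet template plates

## Robot

A 6-joint arm with a two-finger parallel gripper is mounted at the origin on the work surface. World frame = base frame: x ahead of the robot, y to its left, z up, the work surface at z = 0. Lengths are in m, angles in degrees, forces in N, time in s.
With the tool pointing down it reaches from about 0.4 to 0.825 m from the base axis. Payload 7 kg.
Tool frame: the origin (TCP) lies midway between the tips of the shut fingers; the grasp point (between the pads) lies 19 mm behind it; z points along the fingers, y is the line along which they close (so a half turn about z gives the same grasp; the last joint's range is limited). The gripper opens to 88 mm and grips with 3 to 60 N. Pads are 19 mm wide; open, the fingers measure 130 mm over their backs; the gripper's body (78 mm by 193 mm) begins 47 mm behind the grasp point.
Start: joints at [16.507, 20.546, 0.682, 0, -70.136, -16.507], TCP at [0.675, -0, 0.227] pointing down, gripper open.
Joint ranges: [-176.03, 176.03], [-82.01, 121.73], [-58.28, 71.71], [-173.87, 95.51], [-174.79, -0.11], [-173.66, 173.66]. Speed limits (degrees/s): [136.94, 136.94, 172.46, 180, 180, 180].

## Interface

Orientations are given as [roll, pitch, yaw] about the fixed x, y, z axes, in that order (R = Rz(yaw) Ry(pitch) Rx(roll)).
In Python, from plant import r, eyes, workorder gives the robot as it stands.
- The arm moves only by the tool step_arm, never from a script. Its argument "plan" is a list of rows, each a list of 5 numbers: the shift along the tool's x, y, z each as a share of 25 cm, from -1 to 1, then the turn about the tool's z as a share of 60 degrees, from -1 to 1, then the finger opening in mm, from 0 to 87.6. In form: [[x, y, z, turn, jaw], ...]. A call has 1 to 12 rows; each row is the pose to reach, as a shift and turn from the pose commanded when the call began, along the tool's axes at that moment; what a row does not reach only later rows make up. A row lasts 1/12 s, in which the tool goes at most 41.7 mm and 7.16 degrees, less where a joint would pass 70% of its speed; a pose out of reach is approached as far as the arm can. A call with a number of a shift or a turn outside -1 to 1 is refused whole. A call with a gripper value outside its range is refused whole. The fingers move at their own pace and stop on an object; "newtons" is the grip in N (left out, the last holds). Time passes only in rows, so rows that repeat a pose let the fingers close. It gives the time, the measured TCP pose, the force, the opening and the grip force at its end, in the units of the state.
- r.get_state(): the state, without advancing time (a new reading comes with each control period).
- eyes.capture(name): name is "scene" or "side" or "wrist"; returns the picture (384x512x3 uint8, red, green, blue); there is no depth.
- eyes.camera_model(name): a dict with "fov_y" (degrees; the focal length in pixels is half the picture's height over the tangent of half this angle, whatever the lens; pixels are square), "cx", "cy" (the principal point, pixels), "world_to_cam" (4x4, takes a point from world to camera coordinates); the wrist camera has in their place "hand_eye" (4x4, takes a point from camera to tool coordinates, whose origin is the TCP and whose axes are the flange's). Camera axes: x right, y up, looking along -z (the intrinsics and any distortion apply to the point x, -y, -z); pixel columns grow to the right and rows downward; lengths in m; the calibration is good to about 2 mm. A picture is of the moment at which its call begins: read the wrist's pose just before it. camera_model takes no time and is no camera call.
- workorder.close_job(): hands the job in; it is judged then, once.
The state is a dict: "time_s": time; "joints": joint angles; "qd": joint speeds; "joint_torque": joint torques, N m; "tcp_pos": TCP position; "eef_rot": TCP orientation; "contact_force": force on the tool from outside, world axes, zero at the start; "moment": the same for the moment, N m; "gripper_width": finger opening in m; "gripper_force": force on a finger pad.
Only numpy, scipy, OpenCV 4.12 (cv2) and the standard library are available. Lean on these libraries where they do the work, as an engineer would, in place of code of your own. Each camera call takes 0.05 s, during which the arm holds its last target. There are 200 camera calls.

## Task

Lift the template plate straight up off the two pins of the drilling jig, keeping it level so that it does not cock or jam, and pile it and the loose plate from the mat, in either order, flat on the plate already lying in the squaring tray. Then push the whole pile snug and square against the tray's two stops, the long one and the short one, gently, without shoving the tray, which only stands on the bench, out of its place; leave the mallet, spool and jar where they stand.

Things in the scene. Friction and masses are not known exactly. Their poses are not given: they have to be found in the camera images.
- plate_a_center (a point): bare aluminium template plate 100 (x) x 60 (y) x 8 mm, 0.1 to 0.15 kg, with two 10 mm square through holes at x = +-36 mm; all three plates are alike. Point: its centre, half-way up. Starts on the jig's two pins, its underside 25 mm above the bench.
- plate_b_center (a point): bare aluminium template plate 100 (x) x 60 (y) x 8 mm, 0.1 to 0.15 kg, with two 10 mm square through holes at x = +-36 mm; all three plates are alike. Point: its centre, half-way up. Starts loose and flat on the cutting mat.
- plate_c_center (a point): bare aluminium template plate 100 (x) x 60 (y) x 8 mm, 0.1 to 0.15 kg, with two 10 mm square through holes at x = +-36 mm; all three plates are alike. Point: its centre, half-way up. Starts flat on the tray's floor, a little askew, about 30 mm from the long stop and 10 to 15 mm from the short one.
- jig: drilling jig bolted to the bench: dark steel block 116 (x) x 38 (y) x 25 mm high, with two upright 8 mm pins at x = +-36 mm that rise 30 mm above it (to 55 mm above the bench). The plate on it overhangs 11 mm along each long side and has 1 mm play all round the pins. Origin: centre of the underside, z up.
- tray: heavy steel squaring tray (2.2 kg) standing loose on the bench; it slips if pushed with 12 to 18 N. Floor 6 mm thick, long stop along its +y edge, short stop along its -x edge, other sides open. Origin: at bench height under the centre of a plate snug against both stops (their inner faces are at y = +30 and x = -50 mm); snug plates have their centres 10, 18 and 26 mm above it.
- mallet: bystander: wooden mallet lying on the mat, barrel head 90 mm long and 60 mm thick, handle 130 mm. Origin under the head at bench height, handle to +x.
- spool: bystander: upright thread spool, 54 mm diameter, 85 mm high. Origin: centre of its underside.
- wax_jar: bystander: amber glass jar with steel lid, 64 mm diameter, 55 mm high. Origin: centre of its underside.
- tray_corner (a point): inner corner of the tray where the two stops meet, on the floor's top (x -50, y +30, z 6 mm from the tray's origin). The stops are steel bars 12 mm thick, 34 mm above the bench; from here the floor and long stop run 135 mm along +x, the floor and short stop 110 mm along -y. Fingers do not fit between a snug plate and a stop. The loose pile slides on the floor at 1 to 3 N of push.
Things that resemble listed ones, but are neither listed nor needed, are in the scene too. Leave any blue look-alike of the part that bears plate_c_center alone. Leave any purple look-alike of the part that bears plate_a_center alone.

How it is judged (in metres and radians):
At the end, for the whole second after the job is handed in: All three plates lie flat (within 0.04 rad) in one pile on the tray's floor, plate c lowest and the other two above it in either order; each is within 1.5 mm of touching the long stop and the short stop, squared to the tray within 0.03 rad, and at rest (x of plate_a_center in the frame of tray between -0.0015 and 0.0015 m and y of plate_a_center in the frame of tray between -0.0015 and 0.0015 m and angle between the x axis of each of plate_a_center, plate_b_center, plate_c_center and the x axis of tray, either way round below 0.03 rad and angle between each of plate_a_center, plate_b_center, plate_c_center's own z axis and vertical below 0.04 rad and x of plate_b_center in the frame of tray between -0.0015 and 0.0015 m and y of plate_b_center in the frame of tray between -0.0015 and 0.0015 m and x of plate_c_center in the frame of tray between -0.0015 and 0.0015 m and y of plate_c_center in the frame of tray between -0.0015 and 0.0015 m and z of plate_c_center in the frame of tray between 0.008 and 0.012 m and ((z of plate_a_center in the frame of tray between 0.016 and 0.02 m and z of plate_b_center in the frame of tray between 0.024 and 0.028 m) or (z of plate_b_center in the frame of tray between 0.016 and 0.02 m and z of plate_a_center in the frame of tray between 0.024 and 0.028 m)) and linear speed of each of plate_a, plate_b, plate_c below 0.01 m/s).
It fails at once if the plate on the jig is cocked (tilted over 0.12 rad) while still on the pins (horizontal distance between plate_a_center and jig below 0.02 m and z of plate_a_center in the frame of jig below 0.059 m and angle between plate_a_center's own z axis and vertical above 0.12 rad).
It fails at once if the plate jams on the jig or is wrenched against its pins (over 30 N) (contact force between plate_a and jig above 30 N).
It fails at once if the squaring tray is shoved over 5 mm from its place (distance of tray from where it was at the start of the episode above 0.005 m).
It fails at once if a bystander is displaced by more than 20 mm (distance of any of mallet, spool, wax_jar from where it was at the start of the episode above 0.02 m).
It also fails if it takes over 72 s, if anything falls off the work surface, if the arm or the gripper's body presses on something with over 40 N, if the wrist force passes 120 N, or if a joint passes its speed limit or range.

## Working session

There is one attempt and no reset: what is moved stays moved. The work goes in short steps, Python scripts to look and compute and a tool call to move; the robot and the scene stay as the last step left them, time stands still between calls to the robot, and variables do not carry over. Pictures are saved under pics/ and viewed, at most 10 in all, crops included, and the job is handed in when it is done.

Besides the shell and the picture viewer there is one more tool, called after "Call:" as a command line: name --pt "numbers of a row" for each row, then --argument value for the rest. step_arm: Moves the arm, as the interface text tells. Its arguments: {"type":"object","properties":{"plan":{"type":"array"},"newtons":{"type":"number"}},"required":["plan"]}

```bash
mkdir -p pics; ls
python3 - <<'E'
from plant import r, eyes, workorder
import cv2, numpy as np
print(r.get_state())
for n in ["scene","side","wrist"]:
    im=eyes.capture(n); cv2.imwrite(f"pics/{n}0.png",im[:,:,::-1]); print(n,eyes.camera_model(n))
a=cv2.imread("pics/scene0.png");b=cv2.imread("pics/side0.png")
E
```

```text
pics
{'time_s': 0.0, 'joints': array([ 1.65046321e+01,  2.05906515e+01,  6.32630972e-01, -2.08807745e-02,
       -7.01354404e+01, -1.65042922e+01]), 'qd': array([-0.06052324,  0.05245725,  0.01333548,  0.00862763, -0.00014554,
        0.05381156]), 'joint_torque': array([-8.00930356e-04, -5.82726967e+01,  2.93058443e+01,  6.99745238e+00,
        6.93249181e-03, -2.06530804e-04]), 'tcp_pos': array([ 6.74499447e-01, -5.20814575e-05,  2.25620460e-01]), 'eef_rot': array([ 1.79904813e+02, -7.73328568e-03, -9.00067649e+01]), 'contact_force': array([ 0.35073988,  0.929966  , -0.26853014]), 'moment': array([ 0.0174507 , -0.01746595,  0.02745565]), 'gripper_force': 0.0, 'gripper_width': 0.08764484697368885}
scene {'fov_y': 43.63415422358747, 'cx': 256.9427544735677, 'cy': 191.390931036149, 'world_to_cam': array([[ 0.36683352,  0.9302793 ,  0.00368697, -0.16512488],
       [-0.75804027,  0.29661305,  0.58085767,  0.43136594],
       [ 0.53926627, -0.21587294,  0.81399679, -1.82118431],
       [ 0.        ,  0.        ,  0.        ,  1.        ]])}
side {'fov_y': 57.30076921894016, 'cx': 246.48080709882146, 'cy': 191.41664471684896, 'world_to_cam': array([[-0.91450437, -0.40445852, -0.00974978,  0.51951445],
       [ 0.20934512, -0.4936884 ,  0.84406539, -0.21666875],
       [-0.34620279,  0.76986042,  0.53615162, -0.65088948],
       [ 0.        ,  0.        ,  0.        ,  1.        ]])}
wrist {'fov_y': 67.73510723413486, 'cx': 258.7271197595221, 'cy': 194.01053769681283, 'hand_eye': array([[-9.23880495e-04,  9.64358395e-01,  2.64597870e-01,
         7.06541706e-02],
       [ 9.99999078e-01,  6.27648668e-04,  1.20409654e-03,
        -1.69693192e-04],
       [ 9.95106109e-04,  2.64598739e-01, -9.64358086e-01,
        -1.59576297e-01],
       [ 0.00000000e+00,  0.00000000e+00,  0.00000000e+00,
         1.00000000e+00]])}
```

View pics/scene0.png

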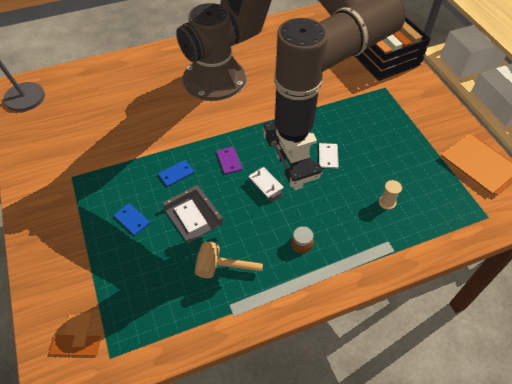

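View pics/side0.png

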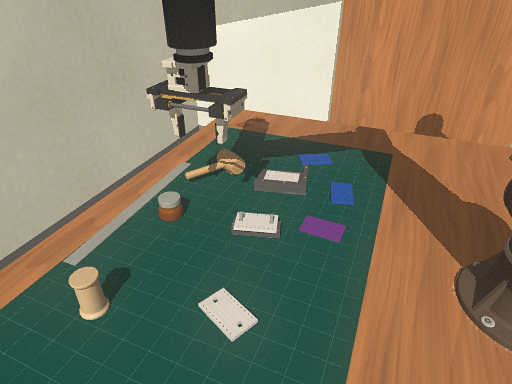

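Scene picture candidates:
- White plates: on the jig at (266,183) = plate a, on the mat at (329,155) = plate b, in the tray at (190,215) = plate c.
- Look-alikes: blue at (131,219) and (177,173), purple at (229,160).
- Bystanders: mallet (208,260), jar (302,240), spool (390,195).

Next I'll look at the wrist view, which is the close one.

View pics/wrist0.png

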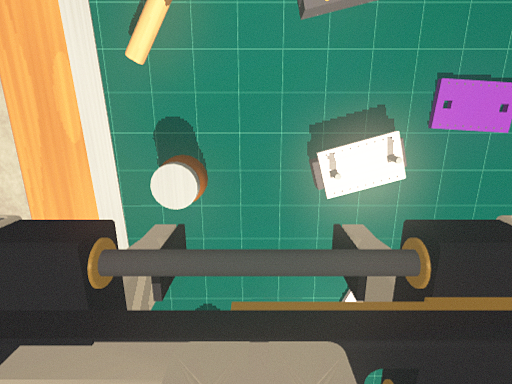

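```bash
cat > h.py <<'E'
import cv2, numpy as np
from plant import r, eyes, workorder
from scipy.spatial.transform import Rotation as Ro
def cam(name, st=None):
    m=eyes.camera_model(name); f=192/np.tan(np.radians(m["fov_y"]/2))
    if name=="wrist":
        T=np.eye(4); T[:3,:3]=Ro.from_euler("xyz",st["eef_rot"],degrees=True).as_matrix(); T[:3,3]=st["tcp_pos"]
        M=T@m["hand_eye"]
    else: M=np.linalg.inv(m["world_to_cam"])
    return f,m["cx"],m["cy"],M
def cast(c,px,z):
    f,cx,cy,M=c; px=np.atleast_2d(px).astype(float)
    d=np.c_[(px[:,0]-cx)/f,-(px[:,1]-cy)/f,-np.ones(len(px))]@M[:3,:3].T
    return (M[:3,3]+d*((z-M[2,3])/d[:,2])[:,None])[:,:2]
def proj(c,P):
    f,cx,cy,M=c; q=np.linalg.inv(M)@np.r_[P,1]; return cx+f*q[0]/-q[2], cy-f*q[1]/-q[2]
def shot(name,tag=None):
    st=r.get_state(); im=eyes.capture(name)[:,:,::-1].copy()
    if tag: cv2.imwrite(f"pics/{tag}.png",im)
    return im,cam(name,st)
def white(im):
    h=cv2.cvtColor(im,cv2.COLOR_BGR2HSV); return ((h[:,:,1]<45)&(h[:,:,2]>150)).astype(np.uint8)
def rect(c,cnt,z):
    (p,(w,h),a)=cv2.minAreaRect((cast(c,cnt.reshape(-1,2),z)*1e3).astype(np.float32))
    if w<h: w,h,a=h,w,a+90
    return np.round(p,1),round(w,1),round(h,1),round((a+90)%180-90,2)
E
python3 - <<'E'
from h import *
for n in ["scene","side"]:
    im=cv2.imread(f"pics/{n}0.png"); c=cam(n)
    cs,_=cv2.findContours(white(im),0,2)
    for k in cs:
        if cv2.contourArea(k)>80:
            u=k.reshape(-1,2).mean(0)
            print(n,u,cv2.contourArea(k),[rect(c,k,z) for z in (.008,.033,.014)])
E
```

```text
scene [310.83458647 278.12030075] 1794.0 [(array([ 8.882e+02, -1.000e-01]), 495.4, 34.2, -88.34), (array([898.1,  -7.6]), 485.3, 33.5, -88.34), (array([890.6,  -1.9]), 493.0, 34.0, -88.34)]
scene [304.6 234.6] 223.0 [(array([753. ,  26.5]), 53.8, 51.1, 68.6), (array([765.5,  18.5]), 52.7, 50.0, 68.6), (array([756. ,  24.6]), 53.6, 50.8, 68.6)]
scene [190.15151515 215.65151515] 547.0 [(array([ 567.1, -263.9]), 102.8, 62.1, 10.63), (array([ 583.5, -266. ]), 100.7, 60.8, 10.63), (array([ 571. , -264.4]), 102.3, 61.8, 10.63)]
scene [264.57575758 180.72727273] 488.0 [(array([531.1,  -3. ]), 105.4, 63.4, 15.52), (array([548.2, -10.4]), 103.3, 62.1, 15.52), (array([535.2,  -4.8]), 104.9, 63.1, 15.52)]
scene [329.73333333 157.8       ] 404.5 [(array([505.4, 233.1]), 101.3, 62.1, -25.82), (array([523. , 220.9]), 99.2, 60.9, -25.82), (array([509.6, 230.2]), 100.8, 61.8, -25.82)]
scene [505.13333333  70.8       ] 110.0 [(array([ 394.3, 1050.2]), 85.2, 43.6, -0.88), (array([ 414.2, 1021.3]), 83.5, 42.7, -0.88), (array([ 399. , 1043.3]), 84.8, 43.4, -0.88)]
side [486.         320.23809524] 87.0 [
[... 1066 characters left out ...]
283.2, 126.4, -53.76), (array([1019.8, -547. ]), 269.8, 120.4, -53.76), (array([1047.1, -590.4]), 280.0, 124.9, -53.76)]
side [198.09302326 103.30232558] 108.5 [(array([1156.2, -771.1]), 139.8, 77.7, 0.23), (array([1115.5, -706.1]), 133.2, 74.1, 0.23), (array([1146.4, -755.5]), 138.2, 76.8, 0.23)]
side [267.73636364  73.14545455] 13130.5 [(array([ 2034.7, -3680.3]), 6379.9, 2490.6, -74.39), (array([ 1952.5, -3477.8]), 6078.4, 2372.9, -74.39), (array([ 2015. , -3631.7]), 6307.6, 2462.4, -74.39)]
side [122.85909091 143.46363636] 33230.0 [(array([ 4027.7, -3567.5]), 9391.5, 2824.9, -35.42), (array([ 3851.2, -3370.3]), 8947.6, 2691.4, -35.42), (array([ 3985.3, -3520.2]), 9285.0, 2792.8, -35.42)]
```

The wrist view shows plate a on its jig at (360,165), the jar at (175,185), the purple plate at (475,105) and the tray's edge at the top, near (330,5). Plate a is a bare plate with the pins through its holes, so that choice is confirmed. Next I move over the tray for a near look, then to plate a.

Call:
step_arm --pt "0.9 0.4 0 1 87.6" --pt "0.9 0.4 0 1 87.6" --pt "0.9 0.4 0 1 87.6" --pt "0.9 0.4 0 1 87.6" --pt "0.9 0.4 0 1 87.6" --pt "0.9 0.4 0 1 87.6" --pt "0.9 0.4 0 1 87.6" --pt "0.9 0.4 0 1 87.6" --pt "0.9 0.4 0 1 87.6" --pt "0.9 0.4 0 1 87.6" --pt "0.9 0.4 0 1 87.6" --pt "0.9 0.4 0 1 87.6" --newtons 20

```text
time_s: 1.15
tcp_pos: [0.575, -0.2248, 0.2264]
eef_rot: [180.0, -0.0, -149.9]
contact_force: [-0.2, -0.0, 0.0]
gripper_width: 0.0878
gripper_force: 0.0
```

Run:
```python
from h import *
im,c=shot("wrist","w1"); s=r.get_state(); print(s["tcp_pos"],s["eef_rot"],s["joints"])
k=max((k for k in cv2.findContours(white(im)[:230],0,2)[0]),key=lambda k:cv2.contourArea(k)); print(k.reshape(-1,2).mean(0),rect(c,k,.014))
```

```text
[ 0.57502221 -0.22480578  0.2264175 ] [ 1.79990676e+02 -1.08805499e-02 -1.49887044e+02] [-3.25551578e+00  1.51890861e+01 -6.97787300e+00 -1.94613423e-03
 -6.78472563e+01 -5.66307949e+01]
[256.86602871 153.48086124] (array([ 570.7, -256.9]), 156.2, 129.4, 12.92)
```

View pics/w1.png

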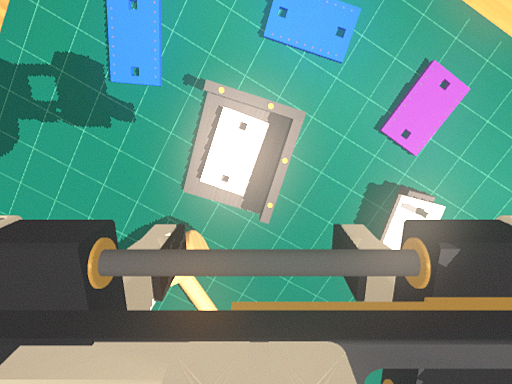

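The tray is at (245,150). Its short stop runs along the image top from (207,88) to (300,115), its long stop along the right from (300,115) to (265,220), and plate c is at (235,152). The blue plates are at (135,40) and (312,25), the purple one at (425,108), and part of plate a shows at (412,220). I'll crop the tray for the stops' edges and locate the mallet.

Run:
```python
from h import *
im=cv2.imread("pics/w1.png")
cv2.imwrite("pics/c1.png",cv2.resize(im[70:230,170:330],None,fx=3.7,fy=3.7,interpolation=cv2.INTER_CUBIC))
s=cv2.imread("pics/scene0.png");h=cv2.cvtColor(s,cv2.COLOR_BGR2HSV)
m=((h[:,:,0]<22)&(h[:,:,1]>80)&(h[:,:,2]>60)).astype(np.uint8); m[:225]=0;m[300:]=0;m[:,:185]=0;m[:,280:]=0
k=max(cv2.findContours(m,0,2)[0],key=cv2.contourArea); print(rect(cam("scene"),k,.03)); 
for p in [(197,243),(195,275),(216,278),(220,245),(262,267)]: print(p,cast(cam("scene"),p,.03))
```

```text
(array([ 760.8, -207.1]), 185.3, 109.2, 68.58)
(197, 243) [[ 0.67921062 -0.27466459]]
(195, 275) [[ 0.77284803 -0.30967517]]
(216, 278) [[ 0.80231662 -0.25903565]]
(220, 245) [[ 0.70935687 -0.21557874]]
(262, 267) [[ 0.81738196 -0.12988213]]
```

View pics/c1.png

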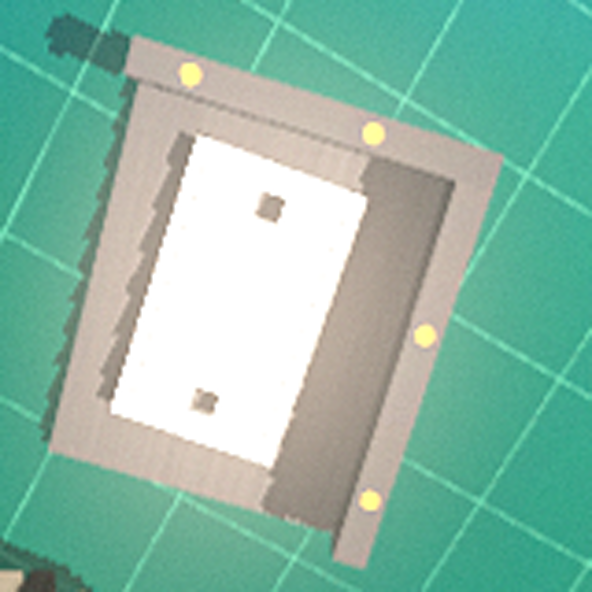

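The crop shows the stops' top inner corner at (455,181), the long stop's inner end at (333,548) and the short stop's inner end at (128,80). Plate c's corners are (196,136), (366,200), (272,468) and (112,411).

```bash
cat > poses.py <<'E'
import numpy as np
E
python3 - <<'E'
from h import *
st=r.get_state(); c=cam("wrist",st)
q=lambda p:np.array(p)/3.7+[170,70]
t=cast(c,q([(455,181),(333,548),(128,80),(502,155),(370,568)]),.034)*1e3; p=cast(c,q([(196,136),(366,200),(272,468),(112,411)]),.014)*1e3
print(t,p)
a=np.degrees(np.arctan2(*(t[1]-t[0])[::-1])); b=np.degrees(np.arctan2(*(t[2]-t[0])[::-1]))+90; o=np.degrees(np.arctan2(*(t[4]-t[3])[::-1]))
print("yaw",a,b,o,"lens",np.linalg.norm(t[1]-t[0]),np.linalg.norm(t[2]-t[0]))
th=np.radians(a); R=np.array([[np.cos(th),-np.sin(th)],[np.sin(th),np.cos(th)]])
org=t[0]+R@[50,-30]; print("tray org",org,"c centre",p.mean(0),"c in tray",R.T@(p.mean(0)-org))
e=p[2]-p[1]; print("c yaw",np.degrees(np.arctan2(e[1],e[0])),np.linalg.norm(e),"corners in tray",((p-org)@R))
E
```

```text
[[ 496.85668516 -222.73188043]
 [ 624.91578565 -193.79300212]
 [ 522.22580971 -327.80748546]
 [ 482.49926725 -213.97497128]
 [ 624.85685866 -178.64331155]] [[ 527.08314963 -303.72787207]
 [ 516.44996415 -243.60079204]
 [ 615.55051945 -224.88775574]
 [ 625.7849715  -285.16365749]]
yaw 12.733851749075288 13.573550364410565 13.938570058613573 lens 131.2882016584508 108.09475127642601
tray org [ 552.23958539 -240.97288814] c centre [ 571.21715118 -264.34501934] c in tray [ 13.35905833 -26.98036472]
c yaw 10.693184988183857 100.85186061337075 corners in tray [[-38.37031291 -55.66644731]
 [-35.48860625   5.32556982]
 [ 65.29929458   1.73435363]
 [ 61.9958579  -59.31493503]]
```

Call:
step_arm --pt "-0.34 0.8 0 0.235 87.6" --pt "-0.34 0.8 0 0.235 87.6" --pt "-0.34 0.8 0 0.235 87.6" --pt "-0.34 0.8 0 0.235 87.6" --pt "-0.34 0.8 0 0.235 87.6" --pt "-0.34 0.8 0 0.235 87.6" --pt "-0.34 0.8 0 0.235 87.6" --pt "-0.34 0.8 0 0.235 87.6" --pt "-0.34 0.8 0 0.235 87.6" --pt "-0.34 0.8 0 0.235 87.6"

```text
time_s: 2.03
tcp_pos: [0.5487, -0.0101, 0.2265]
eef_rot: [-180.0, -0.0, -164.1]
contact_force: [0.6, -0.4, -0.1]
gripper_width: 0.0877
gripper_force: 0.0
```

```bash
cat >> h.py <<'E'
def wplate(z,tag=None):
    im,c=shot("wrist",tag); m=white(im); m[222:]=0
    m=cv2.morphologyEx(m,cv2.MORPH_OPEN,np.ones((5,5)))
    out=[]
    for k in cv2.findContours(m,0,2)[0]:
        if cv2.contourArea(k)>1500: out.append((k.reshape(-1,2).mean(0).round(),rect(c,k,z)))
    return out
def to_tool(target,plate_yaw):
    """shift (shares) from current TCP to target xyz mm, turn share so that closing line lies across the plate"""
    s=r.get_state(); R=Ro.from_euler("xyz",s["eef_rot"],degrees=True).as_matrix()
    d=R.T@(np.array(target)/1e3-s["tcp_pos"]); ya=np.degrees(np.arctan2(R[1,1],R[0,1]))
    t=(ya-(plate_yaw+90)+90)%180-90
    print("tcp",(s["tcp_pos"]*1e3).round(1),s["eef_rot"].round(2),"shift",(d/.25).round(4),"turn",round(t/60,4))
E
python3 - <<'E'
from h import *
for o in wplate(.033,"w2"): print(o)
to_tool([548,-9,226],16)
E
```

```text
(array([437., 186.]), (array([502.9, 215.9]), 95.1, 57.3, -24.74))
(array([256., 171.]), (array([547.7, -10.8]), 101.1, 61.4, 15.33))
(array([ 59., 136.]), (array([ 565.3, -253. ]), 95.7, 59.7, 9.72))
tcp [548.6 -10.2 226.4] [-1.8000e+02 -2.0000e-02 -1.6416e+02] shift [0.0011 0.0054 0.0017] turn -0.0026
```

View pics/w2.png

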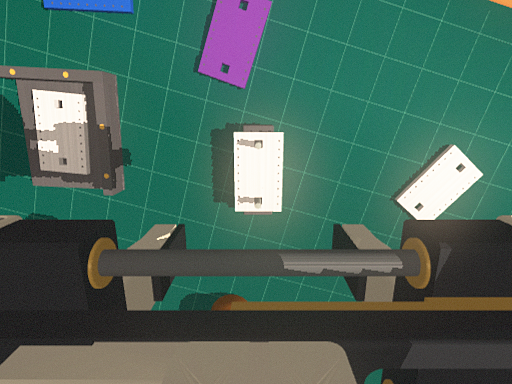

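Call:
step_arm --pt "0.004 -0.001 0.15 0.009 87.6" --pt "0.004 -0.001 0.3 0.009 87.6" --pt "0.004 -0.001 0.45 0.009 87.6" --pt "0.004 -0.001 0.58 0.009 87.6" --pt "0.004 -0.001 0.68 0.009 87.6" --pt "0.004 -0.001 0.75 0.009 87.6" --pt "0.004 -0.001 0.8 0.009 87.6" --pt "0.004 -0.001 0.84 0.009 87.6" --pt "0.004 -0.001 0.86 0.009 87.6" --pt "0.004 -0.001 0.866 0.009 87.6" --pt "0.004 -0.001 0.866 0.009 87.6" --pt "0.004 -0.001 0.866 0.009 87.6"

```text
time_s: 3.08
tcp_pos: [0.5483, -0.0098, 0.0108]
eef_rot: [-180.0, 0.1, -164.6]
contact_force: [-0.2, -0.1, 0.2]
gripper_width: 0.0877
gripper_force: 0.0
```

Call:
step_arm --pt "0 0 0 0 80" --pt "0 0 0 0 74" --pt "0 0 0 0 70" --pt "0 0 0 0 67" --pt "0 0 0 0 64" --pt "0 0 0 0 62" --pt "0 0 0 0 60" --pt "0 0 0 0 58" --pt "0 0 0 0 56" --pt "0 0 0 0 54" --pt "0 0 0 0 54" --pt "0 0 0 0 54" --newtons 8

```text
time_s: 4.08
tcp_pos: [0.5479, -0.0104, 0.0102]
eef_rot: [-180.0, -0.0, -164.6]
contact_force: [0.8, -4.5, 1.3]
gripper_width: 0.0602
gripper_force: 8.0
```

Call:
step_arm --pt "0 -0.002 0 0 54" --pt "0 -0.002 0 0 54" --pt "0 -0.002 0 0 54" --pt "0 -0.002 0 0 54" --newtons 20

```text
time_s: 4.42
tcp_pos: [0.5479, -0.0105, 0.0101]
eef_rot: [-180.0, 0.0, -164.6]
contact_force: [1.4, -3.8, 1.1]
gripper_width: 0.0599
gripper_force: 20.0
```

Call:
step_arm --pt "0 -0.004 0 0 54" --pt "0 -0.004 0 0 54" --pt "0 -0.004 0 0 54" --pt "0 -0.004 0 0 54"

```text
time_s: 4.75
tcp_pos: [0.5481, -0.011, 0.0101]
eef_rot: [180.0, 0.0, -164.6]
contact_force: [-1.3, 1.3, 4.1]
gripper_width: 0.0598
gripper_force: 20.0
```

Call:
step_arm --pt "0 0 -0.004 0 54" --pt "0 0 -0.01 0 54" --pt "0 0 -0.018 0 54" --pt "0 0 -0.028 0 54" --pt "0 0 -0.04 0 54" --pt "0 0 -0.055 0 54" --pt "0 0 -0.07 0 54" --pt "0 0 -0.085 0 54"

```text
time_s: 5.42
tcp_pos: [0.5482, -0.0113, 0.0318]
eef_rot: [-180.0, 0.0, -164.6]
contact_force: [-0.5, -0.7, -1.4]
gripper_width: 0.0601
gripper_force: 20.0
```

Call:
step_arm --pt "0 0 -0.02 0 54" --pt "0 0 -0.04 0 54" --pt "0 0 -0.07 0 54" --pt "0 0 -0.1 0 54" --pt "0 0 -0.15 0 54" --pt "0 0 -0.2 0 54" --pt "0 0 -0.26 0 54" --pt "0 0 -0.32 0 54" --pt "0 0 -0.36 0 54" --pt "0 0 -0.36 0 54"

```text
time_s: 6.25
tcp_pos: [0.5495, -0.011, 0.124]
eef_rot: [-180.0, 0.2, -164.6]
contact_force: [-0.6, 0.5, -1.2]
gripper_width: 0.0601
gripper_force: 20.0
```

Run:
```python
from h import *
im,c=shot("wrist","w3"); s=r.get_state();print(s["tcp_pos"],s["gripper_width"],s["contact_force"])
a=shot("scene")[0][130:250,150:320]; b=shot("side")[0][110:260,170:340]
cv2.imwrite("pics/m3.png",np.hstack([cv2.resize(im,(400,300)),cv2.resize(b,(340,300))]))
print(proj(c,[s["tcp_pos"][0],s["tcp_pos"][1],s["tcp_pos"][2]+.019]))
to_tool([571.2,-264.3,130],10.7)
```

```text
[ 0.54876839 -0.01105926  0.12255036] 0.05972200421780351 [-0.68522001  0.649566   -1.44644346]
(np.float64(258.49070324761834), np.float64(248.91224500108285))
tcp [547.6 -11.3 120.8] [ 1.7998e+02 -3.0000e-02 -1.6465e+02] shift [ 0.1769 -1.0009 -0.0369] turn 0.0774
```

View pics/m3.png

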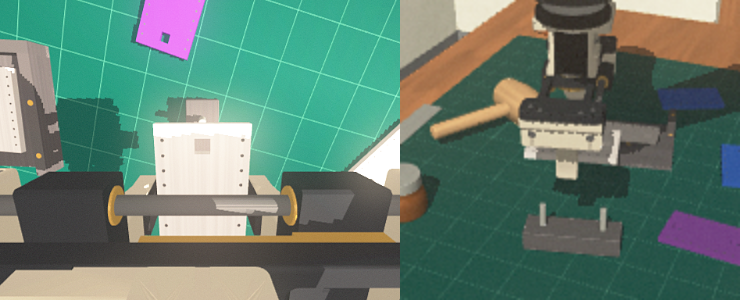

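Wrist and side views show plate a held level, clear of the two pins. I carry it over plate c.

Call:
step_arm --pt "0.03 -0.15 -0.037 0.08 54" --pt "0.06 -0.3 -0.037 0.08 54" --pt "0.09 -0.45 -0.037 0.08 54" --pt "0.12 -0.6 -0.037 0.08 54" --pt "0.14 -0.75 -0.037 0.08 54" --pt "0.16 -0.87 -0.037 0.08 54" --pt "0.177 -0.95 -0.037 0.08 54" --pt "0.177 -1.0 -0.037 0.08 54" --pt "0.177 -1.0 -0.037 0.08 54" --pt "0.177 -1.0 -0.037 0.08 54"

```text
time_s: 7.23
tcp_pos: [0.5711, -0.2642, 0.1293]
eef_rot: [179.9, -0.1, -169.5]
contact_force: [0.0, 1.5, -1.4]
gripper_width: 0.06
gripper_force: 20.0
```

Run:
```python
from h import *
to_tool([571.9,-267.2,16],10.7)
```

```text
tcp [ 571.1 -264.2  129.3] [ 1.7995e+02 -1.0000e-01 -1.6952e+02] shift [-0.0018 -0.0129  0.453 ] turn -0.0036
```

Call:
step_arm --pt "-0.002 -0.013 0.1 -0.004 54" --pt "-0.002 -0.013 0.2 -0.004 54" --pt "-0.002 -0.013 0.29 -0.004 54" --pt "-0.002 -0.013 0.35 -0.004 54" --pt "-0.002 -0.013 0.39 -0.004 54" --pt "-0.002 -0.013 0.42 -0.004 54" --pt "-0.002 -0.013 0.44 -0.004 54" --pt "-0.002 -0.013 0.453 -0.004 54" --pt "-0.002 -0.013 0.453 -0.004 54" --pt "-0.002 -0.013 0.453 -0.004 54"

```text
time_s: 8.07
tcp_pos: [0.5732, -0.2672, 0.018]
eef_rot: [-180.0, 0.0, -169.2]
contact_force: [-0.2, 0.1, -1.4]
gripper_width: 0.0598
gripper_force: 20.0
```

Call:
step_arm --pt "0 0 0 0 60" --pt "0 0 0 0 62" --pt "0 0 0 0 63.5" --pt "0 0 0 0 63.5" --pt "0 0 0 0 63.5" --pt "0 0 0 0 63.5"

```text
time_s: 8.57
tcp_pos: [0.5728, -0.2672, 0.0175]
eef_rot: [-180.0, 0.0, -169.2]
contact_force: [0.6, -0.0, -0.5]
gripper_width: 0.0631
gripper_force: 0.0
```

Run:
```python
from h import *
im,_=shot("wrist"); b=shot("side")[0][120:220,210:330]
cv2.imwrite("pics/m4.png",np.hstack([cv2.resize(im,(400,300)),cv2.resize(b,(360,300),interpolation=cv2.INTER_CUBIC)]))
```

```text
(no output)
```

View pics/m4.png

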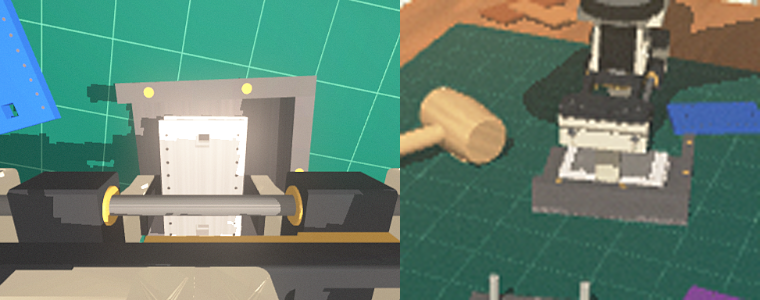

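Plate a (bright, in the wrist picture near (205,170)) lies on c between the fingers. Raise, measure the pile, then go to plate b.

Call:
step_arm --pt "0 0 -0.03 0 63.5" --pt "0 0 -0.08 0 63.5" --pt "0 0 -0.18 0 66" --pt "0 0 -0.33 0 80" --pt "0 0 -0.5 0 87.6" --pt "0 0 -0.66 0 87.6" --pt "0 0 -0.8 0 87.6" --pt "0 0 -0.83 0 87.6" --pt "0 0 -0.83 0 87.6" --pt "0 0 -0.83 0 87.6"

```text
time_s: 9.5
tcp_pos: [0.5728, -0.2671, 0.2259]
eef_rot: [-180.0, 0.1, -169.2]
contact_force: [0.2, 0.7, -0.4]
gripper_width: 0.0876
gripper_force: 0.0
```

Run:
```python
from h import *
for o in wplate(.022,"w5"): print(o)
im=cv2.imread("pics/w5.png"); h=cv2.cvtColor(im,cv2.COLOR_BGR2HSV)[:,:,2]
for t in (200,225,245):
    m=(h>t).astype(np.uint8);m[222:]=0;m=cv2.morphologyEx(m,cv2.MORPH_OPEN,np.ones((5,5)))
    k=max(cv2.findContours(m,0,2)[0],key=cv2.contourArea);print(t,rect(cam("wrist",r.get_state()),k,.022))
to_tool([504.3,233.8,222],-25.5)
```

```text
(array([242., 167.]), (array([ 569.2, -276.5]), 142.8, 85.4, 13.79))
200 (array([ 571.1, -265.9]), 126.7, 62.9, 10.25)
225 (array([ 397.6, -259.4]), 96.7, 51.8, -76.78)
245 (array([ 399.1, -259.4]), 97.7, 50.4, -79.24)
tcp [ 572.3 -267.   224.6] [ 1.7997e+02 -1.0000e-02 -1.6921e+02] shift [-0.108   2.0185  0.0113] turn 0.6048
```

Call:
step_arm --pt "-0.05 0.16 0 0 87.6" --pt "-0.05 0.32 0 0 87.6" --pt "-0.05 0.48 0 0 87.6" --pt "-0.05 0.64 0 0 87.6" --pt "-0.05 0.8 0 0 87.6" --pt "-0.05 0.96 0 0 87.6" --pt "-0.05 1.0 0 0 87.6"

```text
time_s: 10.13
tcp_pos: [0.5365, -0.0155, 0.2236]
eef_rot: [180.0, -0.1, -169.1]
contact_force: [-1.2, -0.9, 0.1]
gripper_width: 0.0877
gripper_force: 0.0
```

Call:
step_arm --pt "-0.05 0.16 0 0.1 87.6" --pt "-0.05 0.32 0 0.2 87.6" --pt "-0.05 0.48 0 0.3 87.6" --pt "-0.05 0.64 0 0.4 87.6" --pt "-0.05 0.8 0 0.5 87.6" --pt "-0.05 0.94 0 0.6 87.6" --pt "-0.05 1.0 0 0.605 87.6" --pt "-0.05 1.0 0 0.605 87.6" --pt "-0.05 1.0 0 0.605 87.6" --pt "-0.05 1.0 0 0.605 87.6"

```text
time_s: 10.97
tcp_pos: [0.5032, 0.228, 0.2238]
eef_rot: [-179.9, -0.0, 154.5]
contact_force: [-0.2, -0.2, 0.6]
gripper_width: 0.0877
gripper_force: 0.0
```

Run:
```python
from h import *
for o in wplate(.008,"w6"): print(o); p=o[1]
to_tool([*p[0],3],p[3])
```

```text
(array([258., 173.]), (array([504.2, 231.8]), 102.2, 61.8, -25.16))
tcp [503.5 227.7 224.1] [-1.7992e+02 -3.0000e-02  1.5448e+02] shift [0.0039 0.0174 0.8844] turn -0.0059
```

Call:
step_arm --pt "0.004 0.017 0.15 -0.006 87.6" --pt "0.004 0.017 0.3 -0.006 87.6" --pt "0.004 0.017 0.45 -0.006 87.6" --pt "0.004 0.017 0.6 -0.006 87.6" --pt "0.004 0.017 0.7 -0.006 87.6" --pt "0.004 0.017 0.78 -0.006 87.6" --pt "0.004 0.017 0.83 -0.006 87.6" --pt "0.004 0.017 0.86 -0.006 87.6" --pt "0.004 0.017 0.875 -0.006 87.6" --pt "0.004 0.017 0.885 -0.006 87.6" --pt "0.004 0.017 0.887 -0.006 87.6" --pt "0.004 0.017 0.887 -0.006 87.6"

```text
time_s: 12.02
tcp_pos: [0.505, 0.2331, 0.0038]
eef_rot: [179.9, 0.0, 154.9]
contact_force: [0.2, 0.4, 0.7]
gripper_width: 0.0876
gripper_force: 0.0
```

Call:
step_arm --pt "0 0 0 0 74" --pt "0 0 0 0 66" --pt "0 0 0 0 62" --pt "0 0 0 0 58" --pt "0 0 0 0 54" --pt "0 0 0 0 54" --pt "0 0 0 0 54" --pt "0 0 0 0 54" --newtons 25

```text
time_s: 12.68
tcp_pos: [0.5045, 0.2329, 0.0032]
eef_rot: [-180.0, -0.0, 154.9]
contact_force: [-1.8, -1.1, 3.7]
gripper_width: 0.0592
gripper_force: 25.0
```

Call:
step_arm --pt "0 0 -0.01 0 54" --pt "0 0 -0.03 0 54" --pt "0 0 -0.08 0 54" --pt "0 0 -0.15 0 54" --pt "0 0 -0.25 0 54" --pt "0 0 -0.35 0 54" --pt "0 0 -0.45 0 54" --pt "0 0 -0.5 0 54" --pt "0 0 -0.5 0 54" --pt "0 0 -0.5 0 54" --newtons 35

```text
time_s: 13.52
tcp_pos: [0.5047, 0.2332, 0.1289]
eef_rot: [179.9, 0.0, 154.8]
contact_force: [-0.0, -0.0, -2.2]
gripper_width: 0.0596
gripper_force: 35.0
```

Run:
```python
from h import *
im,_=shot("wrist"); b=shot("side")[0][150:384,150:340]
cv2.imwrite("pics/m7.png",np.hstack([cv2.resize(im,(400,300)),cv2.resize(b,(300,300))]))
print(r.get_state()["gripper_width"],r.get_state()["contact_force"])
to_tool([571.5,-266.5,128],10.6)
```

```text
0.05915312481172834 [-0.95163265 -0.37002607 -1.2741404 ]
tcp [503.9 232.5 127.2] [-1.7994e+02 -5.0000e-02  1.5484e+02] shift [-1.0933 -1.6918 -0.0022] turn -0.596
```

View pics/m7.png

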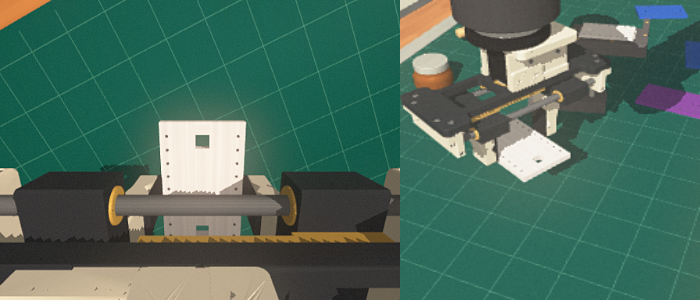

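Plate b is held level, shown near (200,170) in the wrist half of the picture. Carry it to the pile.

Call:
step_arm --pt "-0.09 -0.13 0 0 54" --pt "-0.18 -0.26 0 0 54" --pt "-0.27 -0.39 0 0 54" --pt "-0.36 -0.52 0 0 54" --pt "-0.45 -0.66 0 0 54" --pt "-0.52 -0.8 0 0 54" --pt "-0.55 -0.85 0 0 54" --pt "-0.55 -0.85 0 0 54"

```text
time_s: 14.28
tcp_pos: [0.5376, -0.0213, 0.1265]
eef_rot: [-179.9, -0.1, 154.6]
contact_force: [-0.2, 0.6, -1.4]
gripper_width: 0.0593
gripper_force: 35.0
```

Call:
step_arm --pt "-0.09 -0.13 0 -0.1 54" --pt "-0.18 -0.26 0 -0.2 54" --pt "-0.27 -0.39 0 -0.3 54" --pt "-0.36 -0.52 0 -0.4 54" --pt "-0.44 -0.65 0 -0.5 54" --pt "-0.51 -0.77 0 -0.596 54" --pt "-0.543 -0.842 0 -0.596 54" --pt "-0.543 -0.842 0 -0.596 54" --pt "-0.543 -0.842 0 -0.596 54" --pt "-0.543 -0.842 0 -0.596 54"

```text
time_s: 15.12
tcp_pos: [0.5718, -0.2654, 0.1269]
eef_rot: [179.9, -0.1, -169.4]
contact_force: [0.0, 0.2, -0.9]
gripper_width: 0.0591
gripper_force: 35.0
```

Run:
```python
from h import *
to_tool([571.5,-266.5,26],10.6)
```

```text
tcp [ 571.8 -265.4  126.9] [ 1.7995e+02 -1.0000e-01 -1.6941e+02] shift [ 0.0011 -0.0043  0.4035] turn -0.0002
```

Call:
step_arm --pt "0.001 -0.004 0.1 0 54" --pt "0.001 -0.004 0.2 0 54" --pt "0.001 -0.004 0.28 0 54" --pt "0.001 -0.004 0.33 0 54" --pt "0.001 -0.004 0.36 0 54" --pt "0.001 -0.004 0.38 0 54" --pt "0.001 -0.004 0.39 0 54" --pt "0.001 -0.004 0.398 0 54" --pt "0.001 -0.004 0.404 0 54" --pt "0.001 -0.004 0.404 0 54" --pt "0.001 -0.004 0.404 0 54"

```text
time_s: 16.03
tcp_pos: [0.5725, -0.2672, 0.0277]
eef_rot: [-180.0, 0.1, -169.4]
contact_force: [0.0, 0.2, -1.8]
gripper_width: 0.0593
gripper_force: 35.0
```

Call:
step_arm --pt "0 0 0.004 0 54" --pt "0 0 0.006 0 54" --pt "0 0 0.006 0 54" --pt "0 0 0.006 0 54"

```text
time_s: 16.37
tcp_pos: [0.5721, -0.2672, 0.0256]
eef_rot: [-180.0, 0.0, -169.4]
contact_force: [-0.5, -0.4, -0.9]
gripper_width: 0.0594
gripper_force: 35.0
```

Near touch; release and rise.

Call:
step_arm --pt "0 0 0.001 0 60" --pt "0 0 0.001 0 63" --pt "0 0 0.001 0 65" --pt "0 0 0.001 0 65" --pt "0 0 0 0 65" --pt "0 0 -0.05 0 65" --pt "0 0 -0.15 0 68" --pt "0 0 -0.3 0 80" --pt "0 0 -0.46 0 87.6" --pt "0 0 -0.62 0 87.6" --pt "0 0 -0.8 0 87.6" --pt "0 0 -0.8 0 87.6"

```text
time_s: 17.37
tcp_pos: [0.5755, -0.2687, 0.235]
eef_rot: [-179.6, 0.6, -169.3]
contact_force: [3.2, -0.6, 2.8]
gripper_width: 0.087
gripper_force: 0.0
```

Run:
```python
from h import *
im,c=shot("wrist","w8"); h=cv2.cvtColor(im,cv2.COLOR_BGR2HSV)[:,:,2]
print(h[100:222:15,170:340:12])
for t in (190,200,210,220):
    m=(h>t).astype(np.uint8);m[222:]=0;m[:,:150]=0;m[:,350:]=0;m=cv2.morphologyEx(m,cv2.MORPH_OPEN,np.ones((7,7)))
    k=max(cv2.findContours(m,0,2)[0],key=cv2.contourArea);print(t,rect(c,k,.030),cv2.contourArea(k))
```

```text
[[226 158 160 161 166 166 177 175 177 182 170 182 169 204 169]
 [254 160 163 110 180 186 198 200 202 195 183 166 185 172 170]
 [250 158 163 172 130 142 255 255 255 255 154 144 187 169 165]
 [152 159 158 160 138 156 252 255 255 255 167 156 191 174 165]
 [179 153 159 170 145 164 255 255 255 255 177 162 186 169 165]
 [158 161 159 169 179 166 255 255 255 255 174 159 185 170 169]
 [157 157 159 166 178 159 255 255 255 255 169 153 181 192 155]
 [155 158 152 181 170 197 255 255 255 255 158 145 175 165 156]
 [157 156 166 157 162 167 175 179 180 177 188 161 161 157 154]]
190 (array([ 567.8, -273.6]), 137.4, 75.0, 10.4) 4892.5
200 (array([ 572.2, -266.3]), 122.8, 62.2, 10.47) 4041.0
210 (array([ 403.3, -259.5]), 96.4, 48.3, -79.44) 3819.5
220 (array([ 402.5, -259.7]), 95.5, 48.7, -78.22) 3781.0
```

Plate b is on the pile. The pile centre is about (13.5,-29) mm in the tray frame. Now I turn the hand a quarter so both fingers push along +y.

```bash
cat >> h.py <<'E'
YAW=13.2; ORG=np.array([552.2,-241.0])
RT=np.array([[np.cos(np.radians(YAW)),-np.sin(np.radians(YAW))],[np.sin(np.radians(YAW)),np.cos(np.radians(YAW))]])
def tray(x,y,z,ydir):
    """target in tray mm, tool y direction deg in tray frame"""
    s=r.get_state(); R=Ro.from_euler("xyz",s["eef_rot"],degrees=True).as_matrix()
    d=R.T@(np.r_[ORG+RT@[x,y],z]/1e3-s["tcp_pos"]); ya=np.degrees(np.arctan2(R[1,1],R[0,1]))
    t=(ya-(ydir+YAW)+180)%360-180
    print("tcp tray",(RT.T@(s["tcp_pos"][:2]*1e3-ORG)).round(1),(s["tcp_pos"][2]*1e3).round(1),"shift",(d/.25).round(4),"turn",round(t/60,4),"f tray",(RT.T@s["contact_force"][:2]).round(1),"j6",s["joints"][5].round(1))
E
python3 - <<'E'
from h import *
tray(13.5,-88,150,180)
E
```

```text
tcp tray [ 15.7 -31.4] 232.0 shift [ 0.0019 -0.2249  0.3289] turn -1.5424 f tray [ 1.  -0.9] j6 -72.0
```

Call:
step_arm --pt "0 -0.1 0 -0.11 80" --pt "0 -0.22 0 -0.22 70" --pt "0 -0.225 0 -0.33 60" --pt "0 -0.225 0 -0.44 60" --pt "0 -0.225 0 -0.55 60" --pt "0 -0.225 0 -0.66 60" --pt "0 -0.225 0 -0.77 60" --pt "0 -0.225 0 -0.77 60"

```text
time_s: 18.08
tcp_pos: [0.5823, -0.3224, 0.2248]
eef_rot: [180.0, -0.0, -122.9]
contact_force: [-0.5, -0.8, -0.1]
gripper_width: 0.0603
gripper_force: 0.0
```

Call:
step_arm --pt "0 0 0.05 -0.11 60" --pt "0 0 0.1 -0.22 60" --pt "0 0 0.15 -0.33 60" --pt "0 0 0.2 -0.44 60" --pt "0 0 0.25 -0.55 60" --pt "0 0 0.3 -0.66 60" --pt "0 0 0.33 -0.77 60" --pt "0 0 0.33 -0.772 60" --pt "0 0 0.33 -0.772 60" --pt "0 0 0.33 -0.772 60"

```text
time_s: 18.92
tcp_pos: [0.5828, -0.3225, 0.1435]
eef_rot: [-180.0, -0.0, -77.2]
contact_force: [-0.6, -0.1, 1.8]
gripper_width: 0.0598
gripper_force: 0.0
```

Run:
```python
from h import *
tray(13.5,-88,9,180)
im,c=shot("wrist","w9")
```

```text
tcp tray [ 11.1 -86.4] 143.5 shift [ 0.0063 -0.0093  0.5382] turn -0.006 f tray [-0.6  0. ] j6 25.0
```

Call:
step_arm --pt "0.006 -0.009 0.15 -0.006 60" --pt "0.006 -0.009 0.28 -0.006 60" --pt "0.006 -0.009 0.38 -0.006 60" --pt "0.006 -0.009 0.45 -0.006 60" --pt "0.006 -0.009 0.5 -0.006 60" --pt "0.006 -0.009 0.53 -0.006 60" --pt "0.006 -0.009 0.538 -0.006 60" --pt "0.006 -0.009 0.538 -0.006 60" --pt "0.006 -0.009 0.538 -0.006 60" --pt "0.006 -0.009 0.538 -0.006 60"

```text
time_s: 19.8
tcp_pos: [0.5859, -0.3236, 0.01]
eef_rot: [-179.9, -0.1, -76.5]
contact_force: [0.6, 0.1, 0.2]
gripper_width: 0.0599
gripper_force: 0.0
```

Run:
```python
from h import *
tray(13.5,-70,9,180)
```

```text
tcp tray [ 14.  -88.1] 10.0 shift [-0.0726  0.0016  0.004 ] turn 0.0049 f tray [ 0.6 -0. ] j6 25.7
```

Call:
step_arm --pt "-0.012 0.001 0 0.005 60" --pt "-0.024 0.001 0 0.005 60" --pt "-0.036 0.001 0 0.005 60" --pt "-0.048 0.001 0 0.005 60" --pt "-0.058 0.001 0 0.005 60" --pt "-0.066 0.001 0 0.005 60" --pt "-0.074 0.001 0 0.005 60" --pt "-0.082 0.001 0 0.005 60" --pt "-0.09 0.001 0 0.005 60" --pt "-0.098 0.001 0 0.005 60" --pt "-0.1 0.001 0 0.005 60"

```text
time_s: 20.72
tcp_pos: [0.5791, -0.2991, 0.0088]
eef_rot: [-180.0, -0.0, -76.8]
contact_force: [-0.1, -3.0, 0.8]
gripper_width: 0.0602
gripper_force: 1.4
```

Call:
step_arm --pt "-0.008 0 0 0 60" --pt "-0.016 0 0 0 60" --pt "-0.024 0 0 0 60" --pt "-0.032 0 0 0 60" --pt "-0.04 0 0 0 60" --pt "-0.048 0 0 0 60" --pt "-0.056 0 0 0 60" --pt "-0.064 0 0 0 60" --pt "-0.07 0 0 0 60" --pt "-0.072 0 0 0 60"

```text
time_s: 21.55
tcp_pos: [0.5749, -0.2814, 0.0087]
eef_rot: [-180.0, -0.0, -76.8]
contact_force: [1.3, -3.5, 3.0]
gripper_width: 0.0597
gripper_force: 2.0
```

Run:
```python
from h import *
tray(13.5,-39.5,9,180)
```

```text
tcp tray [ 12.9 -44.5] 8.7 shift [-0.02   -0.0024 -0.0013] turn 0.0002 f tray [ 0.4 -3.7] j6 21.8
```

Now small steps, watching the force.

Call:
step_arm --pt "-0.003 0 -0.001 0 60" --pt "-0.006 0 -0.001 0 60" --pt "-0.009 0 -0.001 0 60" --pt "-0.012 0 -0.001 0 60" --pt "-0.012 0 -0.001 0 60"

```text
time_s: 21.97
tcp_pos: [0.5744, -0.2788, 0.0087]
eef_rot: [-180.0, -0.0, -76.8]
contact_force: [3.3, -5.2, -0.8]
gripper_width: 0.06
gripper_force: 2.4
```

Call:
step_arm --pt "-0.002 0 0 0 60" --pt "-0.004 0 0 0 60" --pt "-0.006 0 0 0 60" --pt "-0.006 0 0 0 60"

```text
time_s: 22.3
tcp_pos: [0.5743, -0.2783, 0.0089]
eef_rot: [-180.0, -0.1, -76.8]
contact_force: [2.9, -9.9, -1.5]
gripper_width: 0.0602
gripper_force: 5.1
```

Call:
step_arm --pt "0.01 0 0 0 60" --pt "0.03 0 0 0 60" --pt "0.06 0 0 0 60" --pt "0.1 0 0 0 60" --pt "0.1 0 -0.1 0 40" --pt "0.1 0 -0.25 0 20" --pt "0.1 0 -0.4 0 8" --pt "0.1 0 -0.45 0.1 8" --pt "0.1 0 -0.45 0.2 8" --pt "0.1 0 -0.45 0.3 8" --pt "0.1 0 -0.45 0.3 8"

```text
time_s: 23.22
tcp_pos: [0.5795, -0.3021, 0.1217]
eef_rot: [-180.0, 0.0, -95.1]
contact_force: [0.8, -1.0, -0.5]
gripper_width: 0.0189
gripper_force: 0.0
```

Run:
```python
from h import *
tray(88,-8,120,90)
```

```text
tcp tray [ 12.6 -65.7] 121.7 shift [-0.3137 -0.214   0.0068] turn 1.195 f tray [ 0.5 -1.2] j6 5.4
```

Call:
step_arm --pt "-0.1 -0.07 0 0.11 8" --pt "-0.2 -0.14 0 0.22 8" --pt "-0.3 -0.2 0 0.33 8" --pt "-0.314 -0.214 0 0.44 8" --pt "-0.314 -0.214 0 0.55 8" --pt "-0.314 -0.214 0 0.66 8" --pt "-0.314 -0.214 0 0.77 8" --pt "-0.314 -0.214 0 0.88 8" --pt "-0.314 -0.214 0 0.99 8" --pt "-0.314 -0.214 0 0.99 8"

```text
time_s: 24.05
tcp_pos: [0.6391, -0.2281, 0.1207]
eef_rot: [180.0, -0.1, -154.3]
contact_force: [-0.5, -0.4, -0.1]
gripper_width: 0.0078
gripper_force: 0.0
```

Run:
```python
from h import *
tray(88,-8,9,90)
```

```text
tcp tray [87.6 -7.3] 120.7 shift [-0.0013 -0.0036  0.4466] turn 0.208 f tray [-0.6 -0.3] j6 -61.1
```

Call:
step_arm --pt "0 -0.003 0.1 0.1 8" --pt "0 -0.003 0.2 0.2 8" --pt "0 -0.003 0.3 0.208 8" --pt "0 -0.003 0.37 0.208 8" --pt "0 -0.003 0.41 0.208 8" --pt "0 -0.003 0.435 0.208 8" --pt "0 -0.003 0.445 0.208 8" --pt "0 -0.003 0.446 0.208 8" --pt "0 -0.003 0.446 0.208 8"

```text
time_s: 24.8
tcp_pos: [0.6405, -0.2286, 0.0108]
eef_rot: [-180.0, 0.1, -166.6]
contact_force: [-0.8, -0.7, -0.3]
gripper_width: 0.0081
gripper_force: 0.0
```

Call:
step_arm --pt "0.01 0 0 0 8" --pt "0.02 0 0 0 8" --pt "0.03 0 0 0 8" --pt "0.038 0 0 0 8" --pt "0.046 0 0 0 8" --pt "0.054 0 0 0 8" --pt "0.06 0 0 0 8" --pt "0.066 0 0 0 8" --pt "0.066 0 0 0 8"

```text
time_s: 25.55
tcp_pos: [0.6237, -0.2323, 0.0099]
eef_rot: [-180.0, 0.0, -166.7]
contact_force: [0.7, 0.1, 0.2]
gripper_width: 0.008
gripper_force: 0.2
```

Run:
```python
from h import *
tray(60,-8,9,90)
```

```text
tcp tray [71.6 -7.9] 9.9 shift [ 0.0464 -0.0004  0.0037] turn 0.002 f tray [ 0.7 -0.1] j6 -73.0
```

Call:
step_arm --pt "0.006 0 0.003 0.002 8" --pt "0.012 0 0.003 0.002 8" --pt "0.018 0 0.003 0.002 8" --pt "0.024 0 0.003 0.002 8" --pt "0.03 0 0.003 0.002 8" --pt "0.034 0 0.003 0.002 8" --pt "0.034 0 0.003 0.002 8"

```text
time_s: 26.13
tcp_pos: [0.6158, -0.2344, 0.0095]
eef_rot: [-180.0, 0.1, -166.8]
contact_force: [3.8, 0.1, 3.6]
gripper_width: 0.008
gripper_force: 2.1
```

Call:
step_arm --pt "0.003 0 0 0 8" --pt "0.006 0 0 0 8" --pt "0.006 0 0 0 8" --pt "0.006 0 0 0 8"

```text
time_s: 26.47
tcp_pos: [0.6144, -0.2347, 0.0094]
eef_rot: [-180.0, 0.0, -166.8]
contact_force: [5.3, 0.7, 4.8]
gripper_width: 0.0079
gripper_force: 2.7
```

Call:
step_arm --pt "0.002 0 0 0 8" --pt "0.004 0 0 0 8" --pt "0.004 0 0 0 8"

```text
time_s: 26.72
tcp_pos: [0.6135, -0.2348, 0.0094]
eef_rot: [-180.0, 0.1, -166.8]
contact_force: [5.8, 0.7, 3.8]
gripper_width: 0.0078
gripper_force: 2.9
```

Call:
step_arm --pt "0.002 0 0 0 8" --pt "0.003 0 0 0 8" --pt "0.003 0 0 0 8"

```text
time_s: 26.97
tcp_pos: [0.6128, -0.235, 0.0094]
eef_rot: [-180.0, 0.1, -166.8]
contact_force: [5.3, 0.4, 4.6]
gripper_width: 0.008
gripper_force: 2.9
```

Call:
step_arm --pt "0.002 0 0 0 8" --pt "0.003 0 0 0 8" --pt "0.003 0 0 0 8"

```text
time_s: 27.22
tcp_pos: [0.6127, -0.235, 0.0094]
eef_rot: [-180.0, 0.1, -166.8]
contact_force: [7.2, 1.1, 3.4]
gripper_width: 0.0077
gripper_force: 3.8
```

Call:
step_arm --pt "0.002 0 0 0 8" --pt "0.003 0 0 0 8" --pt "0.003 0 0 0 8"

```text
time_s: 27.47
tcp_pos: [0.6126, -0.2351, 0.0094]
eef_rot: [-179.9, 0.2, -166.8]
contact_force: [8.5, 1.4, 1.4]
gripper_width: 0.0078
gripper_force: 4.7
```

Call:
step_arm --pt "-0.01 0 0 0 8" --pt "-0.04 0 0 0 8" --pt "-0.06 0 -0.1 0 8" --pt "-0.06 0 -0.25 0 8" --pt "0.0 0 -0.4 0 8" --pt "0.06 0 -0.55 0 8" --pt "0.12 0 -0.65 0 8" --pt "0.12 0 -0.65 0 8" --pt "0.12 0 -0.65 0 8"

```text
time_s: 28.22
tcp_pos: [0.5805, -0.2423, 0.1726]
eef_rot: [180.0, 0.0, -166.9]
contact_force: [-0.1, 0.2, 0.0]
gripper_width: 0.008
gripper_force: 0.0
```

Run:
```python
from h import *
im,c=shot("wrist","w10"); tray(0,0,200,90)
for n,p in dict(o=[0,0]).items():
    P=np.r_[(ORG+RT@p)/1e3,.03]; u,v=proj(c,P); print(u,v)
x0,y0=int(u-75),int(v-75); x0,y0=max(x0,0),max(y0,0)
print(x0,y0)
a=cv2.resize(im[y0:y0+150,x0:x0+150],(600,600),interpolation=cv2.INTER_CUBIC)
cv2.imwrite("pics/c10.png",cv2.convertScaleAbs(a,alpha=.95))
# tray shift check in the fixed camera (stop region), dark pixels
s0=cv2.imread("pics/scene0.png"); s1,_=shot("scene","scene1")
```

```text
tcp tray [27.  -7.3] 170.9 shift [ 0.1084  0.0293 -0.1161] turn -0.0009 f tray [0.  0.7] j6 -71.9
265.5634557776313 157.9217722882007
190 82
```

View pics/c10.png

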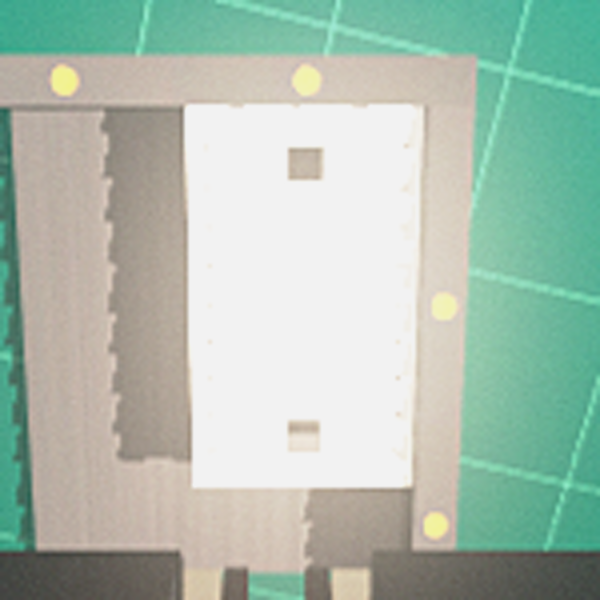

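The pile looks snug: its edges meet the short stop at crop y≈104 and the long stop at x≈420, and the tray looks unmoved. I'll make one more gentle push each way to confirm contact.

Call:
step_arm --pt "0.03 -0.1 0 -0.11 30" --pt "0.06 -0.2 0 -0.22 30" --pt "0.1 -0.28 0 -0.33 30" --pt "0.108 -0.28 0 -0.44 30" --pt "0.108 -0.28 0 -0.55 30" --pt "0.108 -0.28 0 -0.66 30" --pt "0.108 -0.28 0 -0.77 30" --pt "0.108 -0.28 0 -0.88 30" --pt "0.108 -0.28 0 -0.99 30" --pt "0.108 -0.28 0 -0.99 30"

```text
time_s: 29.15
tcp_pos: [0.5704, -0.316, 0.1688]
eef_rot: [179.7, -0.0, -107.1]
contact_force: [-0.7, 0.3, -0.8]
gripper_width: 0.0299
gripper_force: 0.0
```

Run:
```python
from h import *
tray(0,-62,9.5,180)
```

```text
tcp tray [  0.6 -77.1] 168.8 shift [-0.0511  0.0294  0.6375] turn -0.505 f tray [-0.7  0.4] j6 -5.2
```

Call:
step_arm --pt "-0.03 0.02 0.1 -0.11 30" --pt "-0.051 0.029 0.2 -0.22 30" --pt "-0.051 0.029 0.3 -0.33 30" --pt "-0.051 0.029 0.4 -0.44 30" --pt "-0.051 0.029 0.5 -0.505 30" --pt "-0.051 0.029 0.57 -0.505 30" --pt "-0.051 0.029 0.61 -0.505 30" --pt "-0.051 0.029 0.63 -0.505 30" --pt "-0.051 0.029 0.637 -0.505 30" --pt "-0.051 0.029 0.637 -0.505 30"

```text
time_s: 29.98
tcp_pos: [0.5683, -0.3022, 0.0123]
eef_rot: [180.0, 0.0, -77.2]
contact_force: [-0.2, 0.1, -0.1]
gripper_width: 0.0299
gripper_force: 0.0
```

Call:
step_arm --pt "-0.02 0 0 0 30" --pt "-0.04 0 0 0 30" --pt "-0.055 0 0 0 30" --pt "-0.065 0 0 0 30" --pt "-0.07 0 0 0 30" --pt "-0.073 0 0 0 30" --pt "-0.073 0 0 0 30"

```text
time_s: 30.57
tcp_pos: [0.5642, -0.2842, 0.0126]
eef_rot: [-180.0, -0.0, -77.1]
contact_force: [0.2, 0.2, 0.2]
gripper_width: 0.0304
gripper_force: 0.0
```

Run:
```python
from h import *
tray(0,-41,9.5,180)
```

```text
tcp tray [  1.8 -44.8] 12.6 shift [-0.015   0.0073  0.0122] turn -0.0047 f tray [0.2 0.2] j6 22.0
```

Call:
step_arm --pt "0 0.007 0.012 -0.005 30" --pt "0 0.007 0.012 -0.005 30" --pt "-0.006 0.007 0.012 -0.005 30" --pt "-0.01 0.007 0.012 -0.005 30" --pt "-0.012 0.007 0.012 -0.005 30" --pt "-0.012 0.007 0.012 -0.005 30"

```text
time_s: 31.07
tcp_pos: [0.5617, -0.2817, 0.0093]
eef_rot: [180.0, 0.0, -76.8]
contact_force: [-0.1, 0.4, -0.9]
gripper_width: 0.0297
gripper_force: 0.0
```

Call:
step_arm --pt "-0.002 0 0 0 30" --pt "-0.004 0 0 0 30" --pt "-0.004 0 0 0 30"

```text
time_s: 31.32
tcp_pos: [0.5616, -0.2813, 0.0094]
eef_rot: [-180.0, -0.0, -76.8]
contact_force: [0.8, -3.8, -1.4]
gripper_width: 0.0301
gripper_force: 2.2
```

Call:
step_arm --pt "-0.002 0 0 0 30" --pt "-0.003 0 0 0 30" --pt "-0.003 0 0 0 30"

```text
time_s: 31.57
tcp_pos: [0.5616, -0.2813, 0.0096]
eef_rot: [-180.0, -0.1, -76.8]
contact_force: [1.2, -8.3, -0.9]
gripper_width: 0.0302
gripper_force: 4.1
```

Call:
step_arm --pt "-0.001 0 0 0 30" --pt "-0.002 0 0 0 30" --pt "-0.002 0 0 0 30"

```text
time_s: 31.82
tcp_pos: [0.5616, -0.2813, 0.0097]
eef_rot: [-180.0, -0.1, -76.8]
contact_force: [0.2, -10.6, -1.8]
gripper_width: 0.03
gripper_force: 5.4
```

Call:
step_arm --pt "0.004 0 0 0 30" --pt "0.01 0 0 0 30" --pt "0.04 0 0 0 30" --pt "0.08 0 0 0 30" --pt "0.08 0 -0.1 0 30" --pt "0.08 0 -0.25 0 30" --pt "0.08 0 -0.4 0 30" --pt "0.08 0 -0.5 0 30" --pt "0.08 0 -0.5 0 30"

```text
time_s: 32.57
tcp_pos: [0.5693, -0.301, 0.1413]
eef_rot: [-179.5, -0.3, -76.7]
contact_force: [0.4, -0.1, -0.4]
gripper_width: 0.0301
gripper_force: 0.0
```

Run:
```python
from h import *
# bystanders/tray unmoved? pile faces in the near crop taken earlier (w10) against the stops, top plane z=.030/.034
st=np.array([0.5805,-.2423,.1715]); c=cam("wrist",{"tcp_pos":st,"eef_rot":[180,0,-166.9]})
q=lambda p:np.array(p)/4+[190,82]
P=cast(c,q([(185,105),(422,106),(412,487),(192,487)]),.030)*1e3; T=cast(c,q([(424,106),(413,548),(10,107)]),.034)*1e3
print((P-ORG)@RT,"\n",(T-ORG)@RT)
```

```text
[[-50.66089488 -30.84134459]
 [-50.25756727  28.90997904]
 [ 50.28206151  29.30329741]
 [ 50.14106663 -31.2773827 ]] 
 [[-50.16582945  28.91904469]
 [ 66.64418394  29.59568757]
 [-50.20610229 -74.1119235 ]]
```

The pile's faces coincide with both stops to within a millimetre, square. Hand in.

```bash
python3 -c "
from plant import workorder
print(workorder.close_job())"
```

```text
the job is handed in; nothing more can be done
None
```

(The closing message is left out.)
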